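Book in the job, then hold the spring clip open round the job card

ROBOT

A 7-joint arm with a two-finger parallel gripper is mounted at the origin on the work surface. World frame = base frame: x ahead of the robot, y to its left, z up, the work surface at z = 0. Lengths are in m, angles in rad, forces in N, time in s.
With the tool pointing down it reaches from about 0.4 to 0.9 m from the base axis. Payload 5.5 kg.
Tool frame: the origin (TCP) lies on the centre line of the jaws, within the pads' length; the fingertips stand 17 mm ahead of it and the grasp point (between the pads) lies 2 mm behind it (manip.tip_extent is the distance from the TCP to the fingertips, in m); z points along the fingers, y is the line along which they close (so a half turn about z gives the same grasp; the last joint's range is limited). The gripper opens to 85 mm and grips with 20 to 120 N. Pads are 22 mm wide; open, the fingers measure 114 mm over their backs; the gripper's body (76 mm by 85 mm) begins 54 mm behind the grasp point. The pads swing forward as they close: fully open they stand 13 mm farther back than shut.
Start: joints at [1.49, 0.501, -0.427, 1.55, 0.221, 1.138, -0.21], TCP at [0.219, -0.612, 0.248] pointing down, gripper open.
Joint ranges: [-2.88, 2.88], [-0.31, 2.03], [-1.54, 1.56], [0.2, 2.42], [-1.41, 4.55], [0.19, 2.02], [-2.57, 2.57]. Speed limits (rad/s): [2.57, 2.57, 3.14, 3.14, 3.14, 3.14, 3.14].

INTERFACE

Orientations are given as [roll, pitch, yaw] about the fixed x, y, z axes, in that order (R = Rz(yaw) Ry(pitch) Rx(roll)).
In Python, from rig import manip, vision, order gives the robot as it stands.
- The arm moves only by the tool drive_tool, never from a script. Its argument "rows" is one flat list of numbers, 7 for each row, row after row: the shift along the tool's x, y, z as a fraction of full scale, then the turn, a rotation vector about the tool's x, y, z as a fraction of full scale, then the opening, from -1 (shut) to 1 (fully open). A call has 1 to 5 rows; each row is the pose to reach, as a shift and turn from the pose commanded when the call began, along the tool's axes at that moment; what a row does not reach only later rows make up. Full scale, the value 1, is 0.12 m for a shift and 90 degrees for a turn. A row lasts 1/12 s, in which the tool goes at most 41.7 mm and 7.16 degrees, less where a joint would pass 70% of its speed; a pose out of reach is approached as far as the arm can. A call with a number of a shift or a turn outside -1 to 1 is refused whole. A call with a gripper value outside its range is refused whole. The fingers move at their own pace and stop on an object; the grip force is fixed at half the most. Time passes only in rows, so rows that repeat a pose let the fingers close. It gives the time, the measured TCP pose, the force, the opening and the grip force at its end, in the units of the state.
- manip.sense(): the state, without advancing time (a new reading comes with each control period).
- vision.grab_frame(name): name is "scene" or "top" or "wrist"; returns the picture (420x560x3 uint8, red, green, blue); there is no depth.
- vision.camera_model(name): a dict with "fovy" (degrees; the focal length in pixels is half the picture's height over the tangent of half this angle, whatever the lens; pixels are square), "cx", "cy" (the principal point, pixels), "R" (3x3) and "t" (3): a world point X has camera coordinates R X + t; the wrist camera has in their place "tool_from_camera" (4x4, takes a point from camera to tool coordinates, whose origin is the TCP and whose axes are the flange's). Camera axes: x right, y down, z forward; pixel columns grow to the right and rows downward; lengths in m; the calibration is good to about 2 mm. The wrist camera is an equidistant fisheye: a pixel r from the principal point sees the ray r / f radians off the axis. A picture is of the moment at which its call begins: read the wrist's pose just before it. camera_model takes no time and is no camera call.
- order.hand_in(): hands the job in; it is judged then, once.
The state is a dict: "t": time; "joints": joint angles; "joint_vel": joint speeds; "joint_torque": joint torques, N m; "position": TCP position; "orientation": TCP orientation; "wrist_force": force on the tool from outside, world axes, zero at the start; "moment": the same for the moment, N m; "grip_width": finger opening in m; "grip_force": force on a finger pad.
Only numpy, scipy, OpenCV 4.12 (cv2) and the standard library are available. Lean on these libraries where they do the work, as an engineer would, in place of code of your own. Each camera call takes 0.05 s, during which the arm holds its last target. There are 200 camera calls.

TASK

Book the ski service in on the bench's ticket terminal by pressing its keys fully down one at a time: blue, then yellow, then green. Then squeeze the spring clip open, lift it off its stand and hold it gaping at least 15 mm wide around the middle of the top edge of the white job card that stands in the terminal, one jaw on each side with the jaw tips about a centimetre or more below the edge and nothing touching the card, ready for a second ticket to be slipped in. Finish while still holding the clip open there (do not let it close or let go), and leave the other things on the bench where they are.

Things in the scene. Friction and masses are not known exactly. Their poses are not given: they have to be found in the camera images.
- terminal: Fixed grey ticket terminal, a box 150 (x) x 180 (y) x 50 mm high; origin at the centre of its underside on the bench, z up, its x axis points from the key row to the card. The three keys stand on its top in a row along its y, 40 mm before the centre (x = -40 mm), 55 mm apart; which colour is where varies. The card stands at x = +50 mm.
- card: White job card with an orange stripe, fixed upright in the terminal's top: 3 mm thick (along the terminal's x), 100 mm wide (along its y), rising 75 mm above the terminal's top; origin at the middle of its foot, 50 mm above the bench. Rigid, does not move.
- card_top (a point): Middle of the card's top edge, 125 mm above the bench; x = the card's normal, y along the edge, z up.
- clip: Loose spring clip worked like a big clothes peg, about 80 g: orange arms, black thumb plates, brass pivot. Stands upright, jaws down, on the stand. Origin midway between the jaw tips as parked; z up to the thumb plates; x the pivot axis (pivot 40 mm up); y the way the plates are squeezed and the jaws open. The jaws have 32 mm free depth from tips to pivot. Either way round is alike.
- clip_grip (a point): Midway between the two thumb plates, 75 mm above the clip's origin. Plates 26 mm wide (x), 28 mm high, tops 89 mm above the origin; parked, 52 mm across (y) at mid height, 62 mm at the tops, leaning outward. Squeezed, they become parallel about 25 mm across and rise about 8 mm relative to the pivot.
- clip_arm_a (a joint): Angle of one arm of the clip, rad (the other turns alike): 0 parked on the fin, -0.058 shut in the air, 0.34 plates parallel, jaw tips about 30 mm apart; 0.28 about 26 mm (plates 30 mm across); 0.16 about 17 mm; open stop 0.38 (plates about 22 mm across). Squeezing the thumb plates opens it: about 4 N at first, 6 to 10 N wide open; keep it up, or the jaws snap shut.
- jaw_a (a point): Lower inner edge of the jaw tip on the clip's +y side. The distance between jaw_a and jaw_b is the jaws' gape (4.4 mm as parked).
- jaw_b (a point): Lower inner edge of the jaw tip on the clip's -y side.
- stand: Fixed wooden clip stand, 80 (x) x 90 (y) x 12 mm, origin at the centre of its underside; in its middle an upright steel fin 34 mm wide (x), 4 mm thick (y), rising 25 mm above the wood, which the clip pinches. Lift the open clip straight up at least 30 mm to clear it.
- key_blue (a joint): Travel of the blue spring key, m: 0 up, 0.006 fully down (about 4 N); it counts as pressed beyond 0.004 and springs back when let go.
- key_blue_top (a point): Centre of the top of the round blue key, 28 mm across, z up; it is pressed straight down.
- key_yellow (a joint): Travel of the yellow spring key, m: 0 up, 0.006 fully down (about 4 N); it counts as pressed beyond 0.004 and springs back when let go.
- key_yellow_top (a point): Centre of the top of the round yellow key, 28 mm across, z up; it is pressed straight down.
- key_green (a joint): Travel of the green spring key, m: 0 up, 0.006 fully down (about 4 N); it counts as pressed beyond 0.004 and springs back when let go.
- key_green_top (a point): Centre of the top of the round green key, 28 mm across, z up; it is pressed straight down.
- scraper: Loose bystander, leave alone: black plastic groove scraper, a bar about 130 x 32 x 14 mm; origin at the centre of its underside.
- brush: Loose bystander, leave alone: bristle brush with a bamboo back, 130 x 50 x 43 mm; origin at the centre of its underside.
- wax: Loose bystander, leave alone: yellow wax block with a paper band, 85 x 42 x 28 mm; origin at the centre of its underside.
- jar: Loose bystander, leave alone: glass jar with a steel twist cap, 64 mm across, 75 mm high; origin at the centre of its underside.
- file_guide: Loose bystander, leave alone: aluminium file guide, an L of 70 x 50 mm, 41 mm high; origin at the centre of its underside.
- cork: Loose bystander, leave alone: cork block 90 x 50 x 30 mm; origin at the centre of its underside.
Things that resemble listed ones, but are neither listed nor needed, are in the scene too. What is shaped like the clip but turquoise is not meant.

How it is judged:
By the outcome, as a careful person would: the job done as asked, in the order asked, and still so for the second after the job is handed in, while the arm keeps its last pose, push and grip.
It also fails if it takes over 54 s, if anything falls off the work surface, if the arm or the gripper's body presses on something with over 40 N, if the wrist force passes 120 N, or if a joint passes its speed limit or range.

## Working session

There is one attempt and no reset: what is moved stays moved. The work goes in short steps, Python scripts to look and compute and a tool call to move; the robot and the scene stay as the last step left them, time stands still between calls to the robot, and variables do not carry over. Pictures are saved under pics/ and viewed, at most 13 in all, crops included, and the job is handed in when it is done.

Besides the shell and the picture viewer there is one more tool, called after "Request:" in YAML: its name, and indented under it one key for each argument. drive_tool: Moves the arm, as the interface text tells. Shift numbers are shares of 0.12 m and turn numbers shares of 90 degrees, none past 1 either way. Its arguments: {"type":"object","properties":{"rows":{"type":"array"}},"required":["rows"]}

```bash
ls; mkdir -p pics; python3 - <<'E'
from rig import manip,vision,order
import cv2
s=manip.sense();print({k:s[k] for k in('t','position','orientation','grip_width','wrist_force')},manip.tip_extent)
for n in('scene','top'):
    im=vision.grab_frame(n);cv2.imwrite(f'pics/{n}0.png',im[:,:,::-1]);
    m=vision.camera_model(n);print(n,m)
print(vision.camera_model('wrist'))
E
```

```text
pics
{'t': 0.0, 'position': array([ 0.21883046, -0.61136649,  0.24726886]), 'orientation': array([-3.13966986e+00, -8.87588534e-05,  3.43828326e-01]), 'grip_width': 0.08516728044387822, 'wrist_force': array([ 0.14236437, -0.31159169, -0.35262324])} 0.017
scene {'fovy': 43.88072404905088, 'cx': 276.7819459415993, 'cy': 201.13366518614438, 'R': array([[ 0.68788122,  0.72563182, -0.01667025],
       [ 0.57850132, -0.56198679, -0.59119123],
       [-0.43835562,  0.39702558, -0.80635912]]), 't': array([-0.44164871, -0.22802028,  1.36227851])}
top {'fovy': 43.62136441493041, 'cx': 286.7511462398708, 'cy': 210.44983884075984, 'R': array([[-0.05190996, -0.99865021,  0.0017656 ],
       [-0.97603074,  0.05035987, -0.21172593],
       [ 0.21135123, -0.01271396, -0.97732748]]), 't': array([0.09359032, 0.56915462, 1.15719486])}
{'fovy': 65.70646984690485, 'cx': 278.240988746528, 'cy': 209.82937955606278, 'tool_from_camera': array([[-1.02962744e-03, -9.54085165e-01, -2.99533700e-01,
         7.59042825e-02],
       [ 9.99999470e-01, -9.87060050e-04, -2.93414550e-04,
         4.67673826e-04],
       [-1.57152794e-05, -2.99533844e-01,  9.54085676e-01,
        -1.25175620e-01],
       [ 0.00000000e+00,  0.00000000e+00,  0.00000000e+00,
         1.00000000e+00]])}
```

View pics/scene0.png

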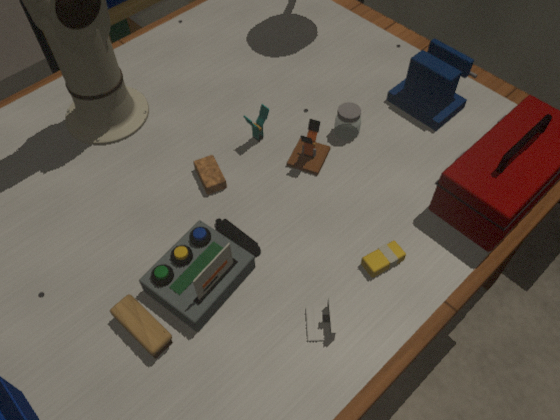

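View pics/top0.png

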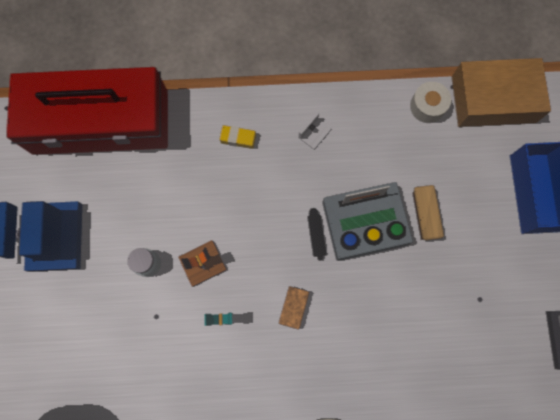

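The scene view shows the terminal at about (200,270), with its keys blue (200,236), yellow (181,254) and green (162,273), and the card at (213,270). Two things could be taken for the clip: the orange one on the wooden stand, scene (310,140) / top (203,259), and the turquoise look-alike, scene (258,122) / top (218,319). I choose the orange one and check it in a crop.

```bash
python3 - <<'E'
import cv2,numpy as np
s=cv2.imread('pics/scene0.png');t=cv2.imread('pics/top0.png')
def c(im,x,y,w,h,W=400,H=300):return cv2.resize(im[y:y+h,x:x+w],(W,H),interpolation=cv2.INTER_CUBIC)
# all regions: scene clip 5x, top clip 5x ; scene term , top term
out=np.vstack([np.hstack([c(s,270,105,80,60+15-15),c(t,165,230,80,60)]),np.hstack([c(s,135,215,133,100),c(t,310,175,120,90)])])
cv2.imwrite('pics/crop1.png',out)
E
```

```text
(no output)
```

View pics/crop1.png

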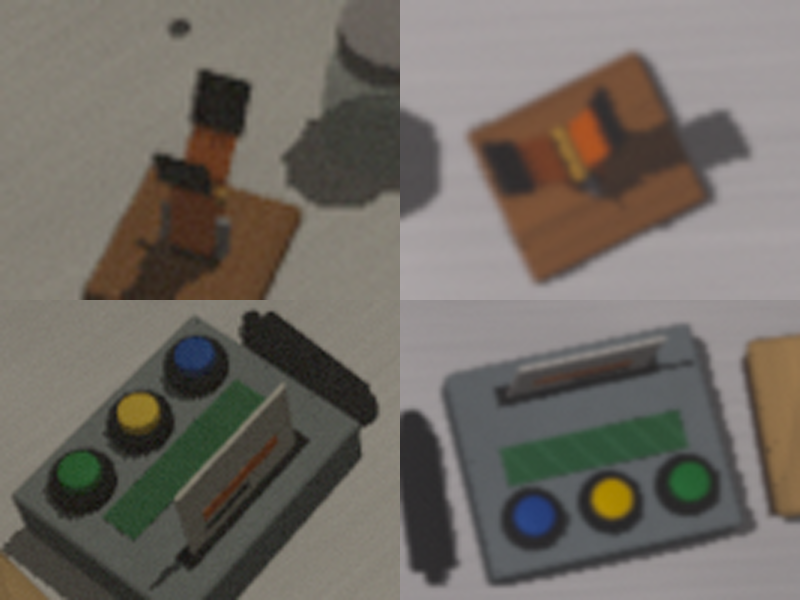

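The crop confirms it: orange arms, black plates and a brass pivot on the wooden stand. The key centres and card edges can be read off too. Next I fit the poses.

```bash
cat >h.py <<'E'
import numpy as np,cv2
from scipy.optimize import least_squares
from scipy.spatial.transform import Rotation as Ro
from rig import vision,manip
M={n:vision.camera_model(n) for n in('scene','top','wrist')}
def proj(n,X):
    m=M[n];c=np.atleast_2d(X)@m['R'].T+m['t'];f=210/np.tan(np.radians(m['fovy']/2))
    return c[:,:2]/c[:,2:]*f+[m['cx'],m['cy']]
def wproj(X,p,o):
    m=M['wrist'];T=np.eye(4);T[:3,:3]=Ro.from_euler('xyz',o).as_matrix();T[:3,3]=p
    C=np.linalg.inv(T@m['tool_from_camera']);c=np.atleast_2d(X)@C[:3,:3].T+C[:3,3]
    f=210/np.tan(np.radians(m['fovy']/2));r=np.hypot(c[:,0],c[:,1]);th=np.arctan2(r,c[:,2])
    return c[:,:2]/r[:,None]*(th*f)[:,None]+[m['cx'],m['cy']]
def pose2(p,L):
    L=np.atleast_2d(np.array(L,float));c,s=np.cos(p[2]),np.sin(p[2])
    return np.c_[p[0]+c*L[:,0]-s*L[:,1],p[1]+s*L[:,0]+c*L[:,1],L[:,2]]
def up(P,s,o):return (np.array(P,float)+.5)/s-.5+o
E
python3 - <<'E'
from h import *
a=lambda P:up(P,400/133,[135,215]);b=lambda P:up(P,10/3,[310,175])
S=a([[195,55],[138,112],[80,170],[177,200],[285,88],[13,195],[197,18],[360,150]])
T=b([[133,215],[212,197],[288,181],[118,75],[264,40]])
def L(kz,sg):  # +x toward card; blue at y=+55*sg
    return [[-.04,.055*sg,kz],[-.04,0,kz],[-.04,-.055*sg,kz],[.05,-.05*sg,.125],[.05,.05*sg,.125],
     [-.075,-.09*sg,.05],[-.075,.09*sg,.05],[.075,.09*sg,.05]]
LT=lambda kz,sg:L(kz,sg)[:3]+[[.05,.05*sg,.125],[.05,-.05*sg,.125]]
f=lambda p:np.r_[(proj('scene',pose2(p,L(p[3],1)))-S).ravel(),(proj('top',pose2(p,LT(p[3],1)))-T).ravel()]
r=least_squares(f,[.55,-.2,0,.065],loss='soft_l1');print(r.x,np.round(f(r.x).reshape(-1,2),1).tolist())
print('keys b,y,g,card',pose2(r.x,[[-.04,.055,r.x[3]],[-.04,0,r.x[3]],[-.04,-.055,r.x[3]],[.05,0,.125]]))
c=lambda P:up(P,5,[165,230])
T=c([[70,130],[235,52],[312,197],[140,282]])
best=None
for k in range(2):
  for y0 in(-.5,.4):
    dx,dy=(.04,.045) if k==0 else (.045,.04)
    LL=[[-dx,-dy,.012],[dx,-dy,.012],[dx,dy,.012],[-dx,dy,.012]]
    # order around: try cyclic
    for q in range(4):
      for rev in(0,1):
        l=np.roll(LL,q,0); l=l[::-1] if rev else l
        g=lambda p:(proj('top',pose2(p,l))-T).ravel()
        r=least_squares(g,[.5,.2,.0]);print(k,r.x,r.cost) if r.cost<20 else 0
E
```

```text
[ 0.54692652 -0.1255148   0.16022934  0.06628888] [[0.5, 0.1], [0.7, -0.1], [0.4, 0.3], [-0.3, -0.8], [0.1, -1.8], [-1.2, -0.8], [-0.2, -2.9], [0.9, -10.0], [0.8, -0.5], [0.5, -0.1], [0.9, -0.2], [1.1, -2.5], [1.1, -1.2]]
keys b,y,g,card [[ 0.49866393 -0.0776011   0.06628888]
 [ 0.50743889 -0.13189659  0.06628888]
 [ 0.51621384 -0.18619208  0.06628888]
 [ 0.59628605 -0.11753757  0.125     ]]
0 [ 0.46831048  0.26907364 -1.14827931] 14.970843739398488
0 [0.4682397  0.26898722 0.41859925] 1.1805279689084889
0 [0.46831048 0.26907364 1.99331333] 14.970843739398331
0 [ 0.4682397   0.26898722 -2.72299339] 1.180527968908768
0 [ 0.46831048  0.26907364 -1.14827931] 14.970843739398488
0 [0.4682397  0.26898722 0.41859925] 1.1805279689084889
0 [0.46831048 0.26907364 1.99331333] 14.970843739398331
0 [ 0.4682397   0.26898722 -2.72299339] 1.180527968908768
1 [ 0.4682397   0.26898722 -1.15219707] 1.1805279689085364
1 [0.46831048 0.26907364 0.42251684] 14.970843739434143
1 [0.4682397  0.26898722 1.98939558] 1.1805279689084653
1 [ 0.46831048  0.26907364 -2.71907562] 14.970843739399207
1 [ 0.4682397   0.26898722 -1.15219707] 1.1805279689085364
1 [0.46831048 0.26907364 0.42251684] 14.970843739434143
1 [0.4682397  0.26898722 1.98939558] 1.1805279689084653
1 [ 0.46831048  0.26907364 -2.71907562] 14.970843739399207
```

Request:
drive_tool:
  rows: [0.3, -0.28, 0, 0, 0, 0, -1, 0.6, -0.56, 0, 0, 0, 0, -1, 0.92, -0.85, 0, 0, 0, 0, -1, 0.92, -0.85, 0, 0, 0, 0, -1]

```text
t: 0.43
position: [0.2911, -0.474, 0.2478]
orientation: [-3.139, -0.001, 0.348]
wrist_force: [0.9, 0.2, -0.5]
grip_width: 0.0387
grip_force: 0.0
```

Request:
drive_tool:
  rows: [0.3, -0.28, 0, 0, 0, 0, -1, 0.6, -0.56, 0, 0, 0, 0, -1, 0.92, -0.85, 0, 0, 0, 0, -1, 0.92, -0.85, 0, 0, 0, 0, -1]

```text
t: 0.77
position: [0.36, -0.3408, 0.2482]
orientation: [-3.14, -0.001, 0.348]
wrist_force: [0.0, 0.5, 0.7]
grip_width: 0.0001
grip_force: 0.0
```

Request:
drive_tool:
  rows: [0.3, -0.28, 0, 0, 0, 0, -1, 0.6, -0.56, 0, 0, 0, 0, -1, 0.92, -0.85, 0, 0, 0, 0, -1, 0.92, -0.85, 0, 0, 0, 0, -1]

```text
t: 1.1
position: [0.4293, -0.2076, 0.2485]
orientation: [-3.141, -0.001, 0.348]
wrist_force: [-0.2, -0.2, 0.5]
grip_width: 0.0
grip_force: 0.0
```

Request:
drive_tool:
  rows: [0.3, -0.2, 0, 0, 0, 0, -1, 0.6, -0.4, 0, 0, 0, 0, -1, 0.8, -0.49, 0, 0, 0, 0, -1, 0.8, -0.49, 0, 0, 0, 0, -1, 0.8, -0.49, 0, 0, 0, 0, -1]

```text
t: 1.52
position: [0.499, -0.1224, 0.248]
orientation: [-3.14, -0.0, 0.348]
wrist_force: [0.3, -0.5, 0.2]
grip_width: 0.0001
grip_force: 0.0
```

```bash
python3 - <<'E'
from h import *
s=manip.sense();im=vision.grab_frame('wrist')
np.save('w1.npy',np.r_[s['position'],s['orientation']]);print(np.load('w1.npy'),s['joints'])
cv2.imwrite('pics/w1.png',cv2.resize(im[:,:,::-1],(800,600),interpolation=cv2.INTER_CUBIC))
E
```

```text
[ 4.99001487e-01 -1.22363990e-01  2.48031253e-01 -3.14044396e+00
 -1.68362660e-04  3.48396280e-01] [ 0.79742187  0.29970502 -0.71924067  1.88190534  0.22581609  1.04288635
 -1.23697328]
```

View pics/w1.png

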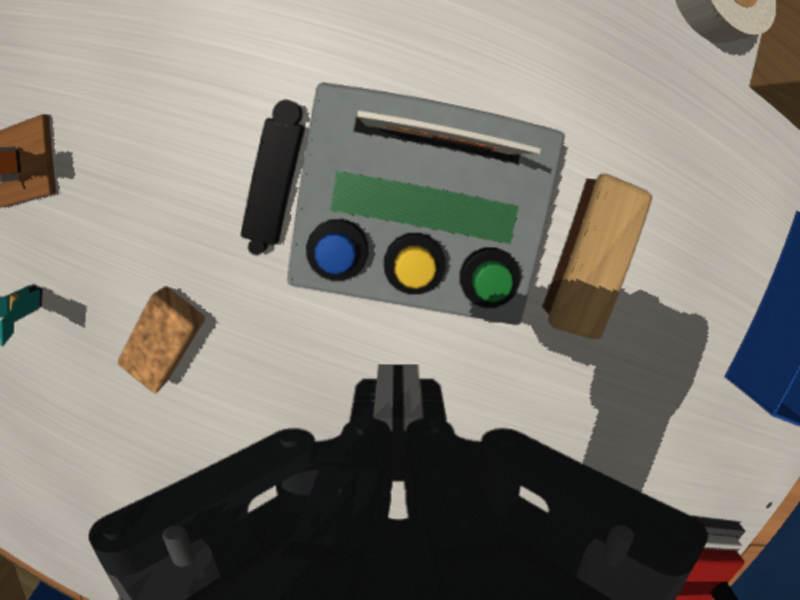

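The wrist view (800 px scale) shows the blue key at (334,255), yellow at (415,268) and green at (493,282), the card's top edge from (358,115) to (540,152), and the terminal corners. I refit with these.

```bash
python3 - <<'E'
from h import *
w=np.load('w1.npy')
W=up([[334,255],[415,268],[493,282],[358,114],[540,151],[320,84],[565,131],[522,324],[290,284]],10/7,0)
S=up([[195,55],[138,112],[80,170],[177,200],[285,88],[13,195]],400/133,[135,215]);T=up([[133,215],[212,197],[288,181],[118,75],[264,40]],10/3,[310,175])
L=lambda k:[[-.04,.055,k],[-.04,0,k],[-.04,-.055,k],[.05,.05,.125],[.05,-.05,.125],[.075,.09,.05],[.075,-.09,.05],[-.075,-.09,.05],[-.075,.09,.05]]
fw=lambda p:wproj(pose2(p,L(p[3])),w[:3],w[3:])-W
fs=lambda p:proj('scene',pose2(p,np.array(L(p[3]))[[0,1,2,4,3,7]]))-S
ft=lambda p:proj('top',pose2(p,L(p[3])[:5]))-T
for F in([fw],[fs,ft],[fw,fs,ft]):
    f=lambda p:np.concatenate([np.clip(g(p),-99,99).ravel() for g in F]+[[(p[3]-.066)/.001]])
    r=least_squares(f,[.547,-.125,.16,.066],loss='soft_l1');p=r.x;print(np.round(p,4),[np.round(g(p),1).tolist() for g in F])
    print(np.round(pose2(p,np.array(L(p[3]))[:3]),4).tolist(),np.round(pose2(p,[.05,0,.125]),4))
E
```

```text
[ 0.5451 -0.1263  0.1722  0.0663] [[[1.3, -0.7], [0.5, -0.3], [0.3, -0.4], [-0.7, 0.1], [0.1, -0.0], [-3.0, -1.6], [1.8, 0.4], [0.0, 2.5], [-2.8, 2.6]]]
[[0.4963, -0.079, 0.0663], [0.5057, -0.1332, 0.0663], [0.5152, -0.1873, 0.0663]] [[ 0.5944 -0.1177  0.125 ]]
[ 0.5463 -0.1248  0.1716  0.0659] [[[0.2, -0.2], [0.7, -0.3], [0.6, 0.2], [0.2, -1.3], [0.1, -2.6], [-1.0, -0.7]], [[0.8, 0.1], [0.4, 0.2], [0.7, -0.2], [0.6, -1.9], [0.5, -1.1]]]
[[0.4975, -0.0775, 0.0659], [0.5068, -0.1316, 0.0659], [0.5162, -0.1858, 0.0659]] [[ 0.5955 -0.1163  0.125 ]]
[ 0.5454 -0.1259  0.1714  0.0663] [[[1.0, -1.2], [0.3, -0.7], [0.0, -0.7], [-1.0, -0.4], [-0.1, -0.5], [-3.2, -2.1], [1.6, 0.1], [-0.2, 2.2], [-3.1, 2.2]], [[-0.5, -0.2], [-0.1, -0.3], [-0.2, 0.2], [-0.6, -1.2], [-0.6, -2.5], [-1.8, -0.6]], [[1.3, 0.4], [0.9, 0.5], [1.3, 0.1], [1.2, -1.6], [1.1, -0.7]]]
[[0.4966, -0.0786, 0.0663], [0.506, -0.1328, 0.0663], [0.5154, -0.187, 0.0663]] [[ 0.5947 -0.1174  0.125 ]]
```

Request:
drive_tool:
  rows: [0.11, -0.35, 0.3, 0, 0, 0, -1, 0.11, -0.35, 0.6, 0, 0, 0, -1, 0.11, -0.35, 0.9, 0, 0, 0, -1, 0.11, -0.35, 0.9, 0, 0, 0, -1]

```text
t: 1.9
position: [0.4898, -0.0811, 0.1335]
orientation: [-3.135, 0.012, 0.343]
wrist_force: [-2.0, -1.3, -0.6]
grip_width: 0.0002
grip_force: 0.0
```

Request:
drive_tool:
  rows: [0, 0, 0.25, 0, 0, 0, -1, 0, 0, 0.4, 0, 0, 0, -1, 0, 0, 0.45, 0, 0, 0, -1, 0, 0, 0.48, 0, 0, 0, -1, 0, 0, 0.5, 0, 0, 0, -1]

```text
t: 2.32
position: [0.4959, -0.0826, 0.0824]
orientation: [3.139, 0.003, 0.341]
wrist_force: [-13.4, -0.5, 35.5]
grip_width: 0.0001
grip_force: 18.0
```

Request:
drive_tool:
  rows: [0, -0.02, -0.015, 0, 0, 0, -1, 0, -0.02, -0.025, 0, 0, 0, -1, 0, -0.02, -0.025, 0, 0, 0, -1]

```text
t: 2.57
position: [0.497, -0.0797, 0.0855]
orientation: [3.139, -0.002, 0.342]
wrist_force: [0.0, -1.9, 2.0]
grip_width: -0.0001
grip_force: 1.3
```

```bash
python3 - <<'E'
from h import *
s=manip.sense();print(s['position'],s['wrist_force'])
a=vision.grab_frame('scene');b=vision.grab_frame('wrist')
c=lambda im,x,y,w,h:cv2.resize(im[y:y+h,x:x+w,::-1],(400,400),interpolation=cv2.INTER_CUBIC)
cv2.imwrite('pics/press.png',np.hstack([c(a,160,200,80,80),c(b,200,150,160,160)]))
E
```

```text
[ 0.49703447 -0.07971805  0.0855173 ] [ 0.0029966  -1.85611495  1.98863419]
```

View pics/press.png

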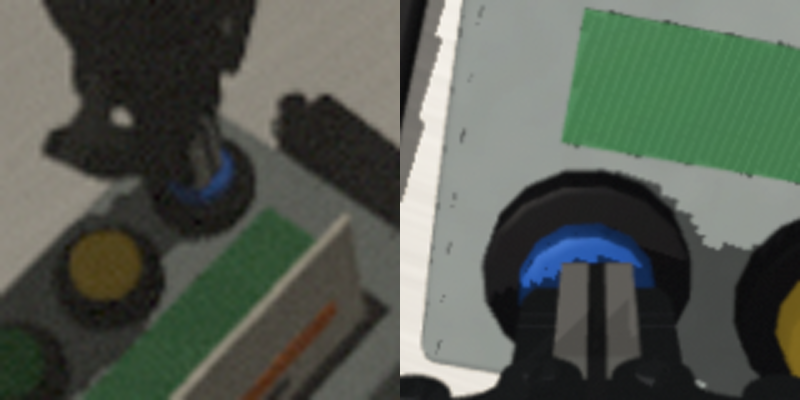

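The blue key bottomed: 35 N at z 0.0824 against 2 N at 0.0855, with the fingers centred on it. Next is yellow.

Request:
drive_tool:
  rows: [0, 0, -0.2, 0, 0, 0, -1, -0.04, 0.22, -0.2, 0, 0, 0, -1, -0.08, 0.44, -0.2, 0, 0, 0, -1, -0.08, 0.44, -0.15, 0, 0, 0, -1, -0.08, 0.44, -0.08, 0, 0, 0, -1]

```text
t: 3.08
position: [0.5056, -0.1333, 0.0934]
orientation: [3.14, -0.002, 0.34]
wrist_force: [-0.2, 1.0, 0.2]
grip_width: -0.0002
grip_force: 0.0
```

Request:
drive_tool:
  rows: [0, 0, 0.03, 0, 0, 0, -1, 0, 0, 0.06, 0, 0, 0, -1, 0, 0, 0.08, 0, 0, 0, -1, 0, 0, 0.095, 0, 0, 0, -1, 0, 0, 0.095, 0, 0, 0, -1]

```text
t: 3.5
position: [0.5041, -0.1303, 0.0828]
orientation: [3.141, 0.002, 0.345]
wrist_force: [-7.2, -1.0, 18.0]
grip_width: -0.0001
grip_force: 8.8
```

Request:
drive_tool:
  rows: [0, 0, -0.2, 0, 0, 0, -1, -0.04, 0.22, -0.22, 0, 0, 0, -1, -0.08, 0.45, -0.22, 0, 0, 0, -1, -0.08, 0.45, -0.15, 0, 0, 0, -1, -0.08, 0.45, -0.09, 0, 0, 0, -1]

```text
t: 3.92
position: [0.5141, -0.1864, 0.0921]
orientation: [3.141, -0.001, 0.341]
wrist_force: [-0.3, 1.2, -0.2]
grip_width: 0.0001
grip_force: 0.0
```

Request:
drive_tool:
  rows: [0, 0, 0.03, 0, 0, 0, -1, 0, 0, 0.06, 0, 0, 0, -1, 0, 0, 0.08, 0, 0, 0, -1, 0, 0, 0.09, 0, 0, 0, -1, 0, 0, 0.09, 0, 0, 0, -1]

```text
t: 4.33
position: [0.5132, -0.1837, 0.0829]
orientation: [-3.141, 0.002, 0.346]
wrist_force: [-6.8, 1.3, 16.3]
grip_width: -0.0003
grip_force: 8.6
```

Request:
drive_tool:
  rows: [0, 0, -0.3, 0, 0, 0, -1, 0, 0, -0.6, 0, 0, 0, -1, 0, -0.3, -0.9, 0, 0, 0, -1, 0.07, -0.6, -1, 0, 0, 0, 0, 0.14, -0.9, -1, 0, 0, 0, 0]

```text
t: 4.75
position: [0.4949, -0.0776, 0.2048]
orientation: [3.138, -0.005, 0.342]
wrist_force: [0.9, 1.2, -0.7]
grip_width: 0.0236
grip_force: 0.0
```

Request:
drive_tool:
  rows: [0.05, -0.3, -0.2, 0, 0, 0, 1, 0.1, -0.6, -0.4, 0, 0, 0, 1, 0.14, -0.9, -0.5, 0, 0, 0, 1, 0.14, -0.9, -0.5, 0, 0, 0, 1]

```text
t: 5.08
position: [0.4722, 0.0391, 0.2648]
orientation: [-3.141, -0.006, 0.357]
wrist_force: [-0.6, 0.7, 0.4]
grip_width: 0.0726
grip_force: 0.0
```

Request:
drive_tool:
  rows: [0.05, -0.3, 0, 0, 0, 0.02, 1, 0.1, -0.6, 0, 0, 0, 0.04, 1, 0.14, -0.9, 0, 0, 0, 0.05, 1, 0.14, -0.9, 0, 0, 0, 0.05, 1]

```text
t: 5.42
position: [0.4491, 0.1451, 0.262]
orientation: [-3.138, -0.002, 0.277]
wrist_force: [0.9, -0.0, 0.6]
grip_width: 0.0854
grip_force: 0.0
```

Request:
drive_tool:
  rows: [0.05, -0.3, 0, 0, 0, 0, 1, 0.1, -0.6, 0, 0, 0, 0, 1, 0.14, -0.85, 0, 0, 0, 0, 1, 0.14, -0.85, 0, 0, 0, 0, 1, 0.14, -0.85, 0, 0, 0, 0, 1]

```text
t: 5.83
position: [0.4398, 0.242, 0.2612]
orientation: [-3.14, 0.001, 0.272]
wrist_force: [-0.2, 0.1, -0.0]
grip_width: 0.0857
grip_force: 0.0
```

```bash
python3 - <<'E'
from h import *
s=manip.sense();im=vision.grab_frame('wrist')
np.save('w2.npy',np.r_[s['position'],s['orientation']]);print(np.load('w2.npy'),s['joints'])
cv2.imwrite('pics/w2.png',cv2.resize(im[:,:,::-1],(800,600),interpolation=cv2.INTER_CUBIC))
E
```

```text
[ 4.39822872e-01  2.41963267e-01  2.61177642e-01 -3.14033328e+00
  6.37188817e-04  2.72130180e-01] [ 0.21774911  0.30383809 -0.91113211  1.89011192  0.2701653   1.0773081
 -2.09968226]
```

View pics/w2.png

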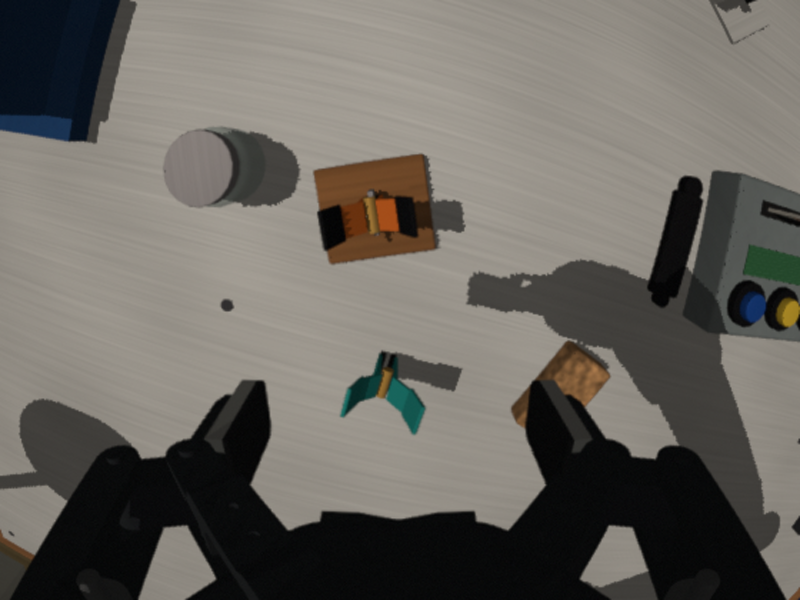

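The wrist view shows the clip with its brass pivot at (372,213), left plate at (332,228) and right plate at (407,216), and the stand corners at (314,171), (424,154), (438,247) and (330,264). The jar is at (200,168) and the turquoise clip at (384,395).

```bash
python3 - <<'E'
from h import *
w=np.load('w2.npy')
W=up([[314,171],[424,154],[438,247],[330,264]],10/7,0);T=up([[70,130],[235,52],[312,197],[140,282]],5,[165,230])
L=[[.04,.045,.012],[.04,-.045,.012],[-.04,-.045,.012],[-.04,.045,.012]]
fw=lambda p:wproj(pose2(p,L),w[:3],w[3:])-W
ft=lambda p:proj('top',pose2(p,L))-T
for F in([fw],[fw,ft]):
    f=lambda p:np.concatenate([g(p).ravel() for g in F]);r=least_squares(f,[.468,.269,.42]);p=r.x;print(p,[np.round(g(p),1).tolist() for g in F])
# predicted plate-top corners & pivot in picture, for comparison
for z0 in(.012,.02):
    print(z0,np.round(wproj(pose2(p,[[.013,.031,z0+.089],[-.013,.031,z0+.089],[.013,-.031,z0+.089],[-.013,-.031,z0+.089],[0,0,z0+.04]]),w[:3],w[3:])*10/7).tolist())
s=w[5];d=p[:2]-w[:2];print('dist tool x,y',d@[np.cos(s),np.sin(s)],d@[np.sin(s),-np.cos(s)],'turn',p[2]-s)
E
```

```text
[0.4688753  0.26799422 0.42136902] [[[-0.5, -0.7], [0.2, -1.4], [-0.0, 1.4], [0.4, 0.8]]]
[0.46874359 0.26819468 0.42075923] [[[-0.7, -0.6], [0.0, -1.3], [-0.3, 1.5], [0.2, 0.8]], [[-0.2, 0.3], [1.2, -1.2], [0.3, -0.3], [0.1, 0.2]]]
0.012 [[316.0, 212.0], [324.0, 253.0], [415.0, 197.0], [421.0, 238.0], [373.0, 215.0]]
0.02 [[314.0, 214.0], [322.0, 255.0], [416.0, 198.0], [422.0, 240.0], [372.0, 216.0]]
dist tool x,y 0.03490703022587607 -0.017492689575329533 turn 0.1486290459529862
```

Request:
drive_tool:
  rows: [0.15, -0.07, 0.2, 0, 0, -0.05, 1, 0.3, -0.14, 0.4, 0, 0, -0.095, 1, 0.3, -0.14, 0.65, 0, 0, -0.095, 1, 0.3, -0.14, 0.92, 0, 0, -0.095, 1, 0.3, -0.14, 0.92, 0, 0, -0.095, 1]

```text
t: 6.3
position: [0.4688, 0.2605, 0.1451]
orientation: [3.141, 0.011, 0.413]
wrist_force: [-1.5, -1.4, -0.3]
grip_width: 0.0855
grip_force: 0.0
```

Request:
drive_tool:
  rows: [0, 0, 0, 0, 0, 0, 1, 0, 0, 0, 0, 0, 0, 1]

```text
t: 6.47
position: [0.4725, 0.2646, 0.1523]
orientation: [3.142, -0.001, 0.414]
wrist_force: [0.4, -0.5, 0.5]
grip_width: 0.0853
grip_force: 0.0
```

```bash
python3 - <<'E'
from h import *
s=manip.sense();im=vision.grab_frame('wrist')
np.save('w3.npy',np.r_[s['position'],s['orientation']]);print(np.load('w3.npy'),s['joints'])
cv2.imwrite('pics/w3.png',cv2.resize(im[:,:,::-1],(800,600),interpolation=cv2.INTER_CUBIC))
p=[.4695,.268,.4207];z0=.012
print(np.round(wproj(pose2(p,[[.013,.031,z0+.089],[-.013,.031,z0+.089],[.013,-.031,z0+.089],[-.013,-.031,z0+.089],[0,0,z0+.04]]),s['position'],s['orientation'])*10/7).tolist())
E
```

```text
[ 4.72495624e-01  2.64557893e-01  1.52335135e-01  3.14150126e+00
 -1.00745921e-03  4.13694529e-01] [ 0.08687654  0.53035188 -0.82522646  1.89931085  0.48543792  0.92258313
 -2.12960438]
[[310.0, 321.0], [315.0, 378.0], [462.0, 320.0], [459.0, 377.0], [388.0, 312.0]]
```

View pics/w3.png

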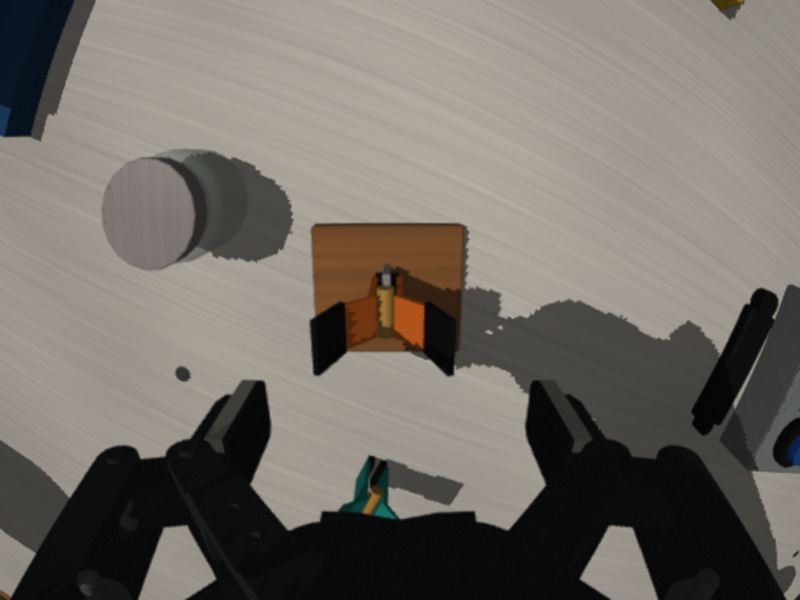

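The clip lies between the open fingers, with plates at (311–318, 319–376) and (454, 318–376), about 1 mm from the prediction. I descend and then squeeze.

Request:
drive_tool:
  rows: [0, -0.04, 0.15, 0, 0, -0.005, 1, 0, -0.04, 0.3, 0, 0, -0.005, 1, 0, -0.04, 0.4, 0, 0, -0.005, 1, 0, -0.04, 0.48, 0, 0, -0.005, 1, 0, -0.04, 0.48, 0, 0, -0.005, 1]

```text
t: 6.93
position: [0.4697, 0.2685, 0.0928]
orientation: [3.141, 0.001, 0.422]
wrist_force: [-1.5, -0.4, -0.1]
grip_width: 0.0853
grip_force: 0.0
```

Request:
drive_tool:
  rows: [0, 0, 0, 0, 0, 0, 0.6, 0, 0, 0, 0, 0, 0, 0.6, 0, 0, 0, 0, 0, 0, 0.4, 0, 0, 0, 0, 0, 0, 0.4]

```text
t: 7.27
position: [0.4708, 0.27, 0.0948]
orientation: [-3.141, -0.002, 0.422]
wrist_force: [-0.9, -0.1, 4.4]
grip_width: 0.0602
grip_force: 4.9
```

```bash
python3 - <<'E'
from h import *
s=manip.sense();im=vision.grab_frame('wrist');a=vision.grab_frame('scene')
print(s['position'],s['orientation'],s['grip_width'],s['wrist_force'],s['grip_force'])
c=lambda im,x,y,w,h,W:cv2.resize(im[y:y+h,x:x+w,::-1],(W,450),interpolation=cv2.INTER_CUBIC)
cv2.imwrite('pics/w4.png',np.hstack([c(im,150,180,240,240,450),c(a,275,85,70,90,350)]))
E
```

```text
[0.47078312 0.27003093 0.09478254] [-3.14140752e+00 -2.48197838e-03  4.22399518e-01] 0.06018279640258963 [-0.85578755 -0.14611924  4.35634758] 4.866586094722152
```

View pics/w4.png

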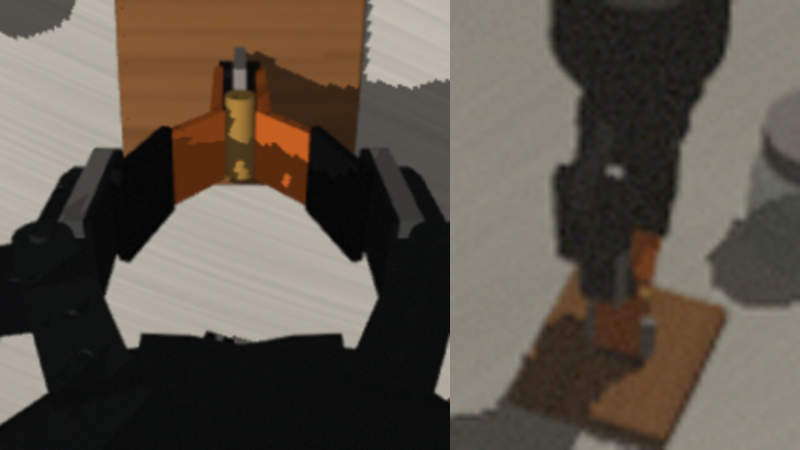

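Both pads touch the plate tops and are centred on the clip. I squeeze further in steps.

Request:
drive_tool:
  rows: [0, 0, 0, 0, 0, 0, 0.25, 0, 0, 0, 0, 0, 0, 0.1, 0, 0, 0, 0, 0, 0, -0.05, 0, 0, 0, 0, 0, 0, -0.1, 0, 0, 0, 0, 0, 0, -0.1]

```text
t: 7.78
position: [0.4716, 0.2704, 0.0954]
orientation: [3.142, -0.004, 0.422]
wrist_force: [0.0, 0.1, 10.1]
grip_width: 0.0387
grip_force: 6.8
```

Request:
drive_tool:
  rows: [0, 0, 0, 0, 0, 0, -0.2, 0, 0, 0, 0, 0, 0, -0.3, 0, 0, 0, 0, 0, 0, -0.4, 0, 0, 0, 0, 0, 0, -0.4, 0, 0, 0, 0, 0, 0, -0.4]

```text
t: 8.2
position: [0.471, 0.2732, 0.0963]
orientation: [-3.138, -0.006, 0.424]
wrist_force: [-1.9, 4.6, 14.2]
grip_width: 0.0264
grip_force: 11.8
```

Request:
drive_tool:
  rows: [0, 0, -0.02, 0, 0, 0, -0.4, 0, 0, -0.05, 0, 0, 0, -0.4, 0, 0, -0.1, 0, 0, 0, -0.4, 0, 0, -0.17, 0, 0, 0, -0.4, 0, 0, -0.25, 0, 0, 0, -0.4]

```text
t: 8.62
position: [0.4696, 0.2686, 0.1238]
orientation: [3.141, 0.001, 0.422]
wrist_force: [0.5, -0.5, -0.7]
grip_width: 0.0258
grip_force: 6.6
```

Request:
drive_tool:
  rows: [0, 0, -0.1, 0, 0, 0, -0.4, 0, 0, -0.2, 0, 0, 0, -0.4, 0, 0, -0.3, 0, 0, 0, -0.4, 0, 0, -0.4, 0, 0, 0, -0.4, 0, 0, -0.45, 0, 0, 0, -0.4]

```text
t: 9.03
position: [0.4707, 0.2698, 0.1798]
orientation: [3.142, -0.003, 0.422]
wrist_force: [0.7, 0.3, -1.1]
grip_width: 0.0256
grip_force: 6.6
```

```bash
python3 - <<'E'
from h import *
s=manip.sense();im=vision.grab_frame('wrist');a=vision.grab_frame('scene')
print(s['position'],s['orientation'],s['grip_width'],s['wrist_force'],s['grip_force'],s['joints'])
c=lambda im,x,y,w,h,W:cv2.resize(im[y:y+h,x:x+w,::-1],(W,450),interpolation=cv2.INTER_CUBIC)
cv2.imwrite('pics/w5.png',np.hstack([c(im,150,180,240,240,450),c(a,275,75,70,90,350)]))
E
```

```text
[0.47066402 0.26979683 0.17981137] [ 3.14150359e+00 -2.61814005e-03  4.22321427e-01] 0.025562939003018606 [ 0.67447334  0.26392924 -1.05039735] 6.5690383315086365 [ 0.10216388  0.49571715 -0.85517906  1.87782504  0.45115765  0.97017754
 -2.10388308]
```

View pics/w5.png

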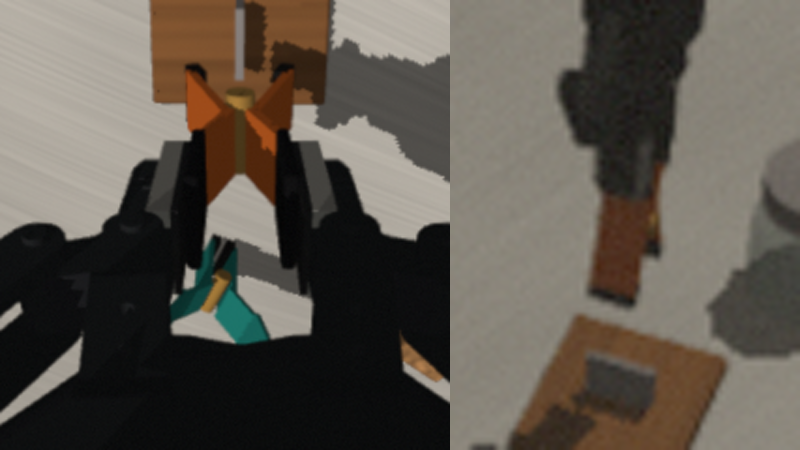

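```bash
python3 - <<'E'
from h import *
s=manip.sense();p=s['position'];o=s['orientation']
for dz in(.078,.082,.086,.09):
  q=[p[0],p[1],.4207];z=p[2]-dz
  P=pose2(q,[[-.013,.018,z],[.013,.018,z],[-.013,-.018,z],[.013,-.018,z],[0,.015,z],[0,-.015,z]])
  print(dz,np.round(proj('scene',P)[:4],1).tolist(),np.round(wproj(P,p,o),1).tolist())
M_=M['scene'];print(-M_['R'].T@M_['t'])
E
```

```text
0.078 [[307.8, 120.6], [318.5, 123.6], [302.2, 131.3], [313.1, 134.4]] [[251.3, 245.2], [250.3, 208.8], [304.1, 245.2], [305.2, 208.8], [255.3, 227.4], [300.2, 227.4]]
0.082 [[307.7, 121.9], [318.4, 124.9], [302.2, 132.5], [313.0, 135.6]] [[251.8, 242.9], [250.8, 207.0], [303.7, 242.9], [304.7, 207.0], [255.6, 225.3], [299.8, 225.4]]
0.086 [[307.7, 123.1], [318.3, 126.1], [302.1, 133.7], [312.9, 136.8]] [[252.2, 240.7], [251.2, 205.3], [303.3, 240.7], [304.2, 205.3], [256.0, 223.4], [299.4, 223.4]]
0.09 [[307.6, 124.4], [318.2, 127.3], [302.1, 135.0], [312.9, 138.1]] [[252.6, 238.5], [251.7, 203.7], [302.9, 238.6], [303.8, 203.7], [256.4, 221.5], [299.1, 221.5]]
[ 1.03287433 -0.34852944  0.95631972]
```

The clip hangs open in the grip, clear of the fin, with the jaw tips about 84 mm below the TCP. I carry it high over to the card.

Request:
drive_tool:
  rows: [0, 0, -0.15, 0, 0, 0, -0.4, 0, 0, -0.3, 0, 0, 0, -0.4, 0, 0.1, -0.45, 0, 0, 0, -0.4, 0, 0.25, -0.6, 0, 0, 0, -0.4, 0, 0.4, -0.67, 0, 0, 0, -0.4]

```text
t: 9.55
position: [0.4899, 0.2261, 0.2596]
orientation: [-3.141, -0.002, 0.424]
wrist_force: [0.8, 0.7, -0.0]
grip_width: 0.0258
grip_force: 6.6
```

Request:
drive_tool:
  rows: [-0.02, 0.2, 0, 0, 0, 0, -0.4, -0.04, 0.4, 0, 0, 0, 0, -0.4, -0.06, 0.6, 0, 0, 0, 0, -0.4, -0.08, 0.8, 0, 0, 0, 0, -0.4, -0.1, 1, 0, 0, 0, 0, -0.4]

```text
t: 9.97
position: [0.5276, 0.1097, 0.2573]
orientation: [-3.142, 0.001, 0.422]
wrist_force: [0.1, 1.1, -1.8]
grip_width: 0.0258
grip_force: 6.6
```

Request:
drive_tool:
  rows: [-0.03, 0.2, 0, 0, 0, 0, -0.4, -0.06, 0.4, 0, 0, 0, 0, -0.4, -0.09, 0.6, 0, 0, 0, 0, -0.4, -0.12, 0.8, 0, 0, 0, 0, -0.4, -0.14, 1, 0, 0, 0, 0, -0.4]

```text
t: 10.38
position: [0.5612, -0.0067, 0.2572]
orientation: [-3.141, 0.001, 0.422]
wrist_force: [0.7, -0.3, -1.6]
grip_width: 0.0256
grip_force: 6.6
```

Request:
drive_tool:
  rows: [-0.03, 0.2, 0, 0, 0, 0, -0.4, -0.06, 0.4, 0, 0, 0, 0, -0.4, -0.1, 0.6, 0, 0, 0, 0, -0.4, -0.14, 0.8, 0, 0, 0, 0, -0.4, -0.14, 0.9, 0, 0, 0, 0, -0.4]

```text
t: 10.8
position: [0.5902, -0.1151, 0.2567]
orientation: [3.141, 0.002, 0.418]
wrist_force: [-0.8, -0.3, -0.8]
grip_width: 0.0254
grip_force: 6.6
```

Request:
drive_tool:
  rows: [0, 0, 0, 0, 0, 0.05, -0.4, 0, 0, 0, 0, 0, 0.12, -0.4, 0, 0, 0, 0, 0, 0.19, -0.4, 0, 0, 0, 0, 0, 0.26, -0.4, 0, 0, 0, 0, 0, 0.33, -0.4]

```text
t: 11.22
position: [0.5904, -0.1097, 0.2573]
orientation: [-3.141, 0.001, -0.101]
wrist_force: [-0.8, 0.3, -1.3]
grip_width: 0.0259
grip_force: 6.6
```

Request:
drive_tool:
  rows: [0, 0, 0, 0, 0, 0.07, -0.4, 0, 0, 0, 0, 0, 0.14, -0.4, 0, 0, 0, 0, 0, 0.21, -0.4, 0, 0, 0, 0, 0, 0.28, -0.4, 0, 0, 0, 0, 0, 0.35, -0.4]

```text
t: 11.63
position: [0.5904, -0.1095, 0.2573]
orientation: [3.142, 0.001, -0.65]
wrist_force: [0.3, -0.1, -0.6]
grip_width: 0.0259
grip_force: 6.6
```

Request:
drive_tool:
  rows: [0, 0, 0, 0, 0, 0.07, -0.4, 0, 0, 0, 0, 0, 0.14, -0.4, 0, 0, 0, 0, 0, 0.21, -0.4, 0, 0, 0, 0, 0, 0.28, -0.4, 0, 0, 0, 0, 0, 0.35, -0.4]

```text
t: 12.05
position: [0.5886, -0.1099, 0.2533]
orientation: [3.133, 0.007, -1.107]
wrist_force: [-1.0, 0.8, -1.7]
grip_width: 0.026
grip_force: 6.5
```

Request:
drive_tool:
  rows: [0, 0, 0, 0, 0, 0, -0.4, 0, 0, 0, 0, 0, 0, -0.4]

```text
t: 12.22
position: [0.5892, -0.108, 0.2537]
orientation: [3.131, 0.004, -1.099]
wrist_force: [0.2, 0.4, -0.8]
grip_width: 0.026
grip_force: 6.6
```

```bash
python3 -c "
from h import *
s=manip.sense();print(s['position'],s['orientation'],s['joints'])"
```

```text
[ 0.58918405 -0.10804533  0.25365006] [ 3.1311928   0.00376401 -1.09906884] [ 0.21484077  0.38019012 -0.10295457  1.67880916  0.04590321  1.09559054
 -2.57209167]
```

Joint 7 is near its limit this way round, so I turn back to the equivalent half-turn yaw of about 1.742.

Request:
drive_tool:
  rows: [0, 0, 0, 0, 0, -0.07, -0.4, 0, 0, 0, 0, 0, -0.14, -0.4, 0, 0, 0, 0, 0, -0.21, -0.4, 0, 0, 0, 0, 0, -0.28, -0.4, 0, 0, 0, 0, 0, -0.35, -0.4]

```text
t: 12.63
position: [0.5891, -0.1091, 0.254]
orientation: [3.138, 0.009, -0.545]
wrist_force: [-0.2, -0.2, -0.9]
grip_width: 0.0258
grip_force: 6.6
```

Request:
drive_tool:
  rows: [0, 0, 0, 0, 0, -0.07, -0.4, 0, 0, 0, 0, 0, -0.14, -0.4, 0, 0, 0, 0, 0, -0.21, -0.4, 0, 0, 0, 0, 0, -0.28, -0.4, 0, 0, 0, 0, 0, -0.35, -0.4]

```text
t: 13.05
position: [0.5892, -0.1093, 0.2542]
orientation: [-3.139, 0.009, 0.004]
wrist_force: [-0.8, 0.3, -1.9]
grip_width: 0.0259
grip_force: 6.6
```

Request:
drive_tool:
  rows: [0, 0, 0, 0, 0, -0.07, -0.4, 0, 0, 0, 0, 0, -0.14, -0.4, 0, 0, 0, 0, 0, -0.21, -0.4, 0, 0, 0, 0, 0, -0.28, -0.4, 0, 0, 0, 0, 0, -0.35, -0.4]

```text
t: 13.47
position: [0.5892, -0.1095, 0.2545]
orientation: [-3.135, 0.006, 0.554]
wrist_force: [0.5, -0.1, -1.0]
grip_width: 0.0253
grip_force: 6.6
```

Request:
drive_tool:
  rows: [0, 0, 0, 0, 0, -0.07, -0.4, 0, 0, 0, 0, 0, -0.14, -0.4, 0, 0, 0, 0, 0, -0.21, -0.4, 0, 0, 0, 0, 0, -0.28, -0.4, 0, 0, 0, 0, 0, -0.35, -0.4]

```text
t: 13.88
position: [0.5893, -0.1095, 0.2548]
orientation: [-3.133, 0.002, 1.103]
wrist_force: [-0.6, -0.5, -0.7]
grip_width: 0.0255
grip_force: 6.6
```

Request:
drive_tool:
  rows: [0, 0, 0, 0, 0, -0.07, -0.4, 0, 0, 0, 0, 0, -0.14, -0.4, 0, 0, 0, 0, 0, -0.21, -0.4, 0, 0, 0, 0, 0, -0.28, -0.4, 0, 0, 0, 0, 0, -0.35, -0.4]

```text
t: 14.3
position: [0.5894, -0.1096, 0.255]
orientation: [-3.134, -0.003, 1.653]
wrist_force: [-0.1, 0.6, -0.5]
grip_width: 0.0258
grip_force: 6.6
```

Request:
drive_tool:
  rows: [0, 0, 0, 0, 0, 0, -0.4, 0, 0, 0, 0, 0, 0, -0.4, 0, 0, 0, 0, 0, 0, -0.4]

```text
t: 14.55
position: [0.5891, -0.1104, 0.2545]
orientation: [-3.133, -0.002, 1.642]
wrist_force: [-0.4, 0.0, -1.2]
grip_width: 0.0259
grip_force: 6.6
```

```bash
python3 -c "
from h import *
s=manip.sense();print(s['position'],s['orientation'],s['joints'],s['joint_vel'])"
```

```text
[ 0.58910318 -0.11039173  0.25445094] [-3.13273455e+00 -1.73428560e-03  1.64198021e+00] [ 0.6173143   0.44689723 -0.63225556  1.66414334  0.28485624  1.13382688
 -0.02096854] [-0.02462705 -0.00255535  0.03085712 -0.00058907 -0.00351239 -0.00107737
  0.0090451 ]
```

```bash
python3 -c "
from h import *
s=manip.sense();R=Ro.from_euler('xyz',s['orientation']);D=Ro.from_euler('xyz',[np.pi,0,1.7424])
print((R.inv()*D).as_rotvec()/(np.pi/2), R.inv().apply(np.array([.595,-.1172,.245])-s['position'])/.12)"
```

```text
[-0.00557907 -0.00138629 -0.0639239 ] [-0.0602234   0.0456754   0.07825201]
```

Request:
drive_tool:
  rows: [-0.03, 0.02, 0.03, -0.0056, -0.0014, -0.03, -0.4, -0.06, 0.046, 0.06, -0.0056, -0.0014, -0.064, -0.4, -0.06, 0.046, 0.078, -0.0056, -0.0014, -0.064, -0.4, -0.06, 0.046, 0.078, -0.0056, -0.0014, -0.064, -0.4, -0.06, 0.046, 0.078, -0.0056, -0.0014, -0.064, -0.4]

```text
t: 14.97
position: [0.5948, -0.1167, 0.2446]
orientation: [-3.14, 0.0, 1.743]
wrist_force: [1.0, 0.5, -1.0]
grip_width: 0.0259
grip_force: 6.6
```

```bash
python3 - <<'E'
from h import *
s=manip.sense();im=vision.grab_frame('wrist');a=vision.grab_frame('scene')
p,o=s['position'],s['orientation'];print(p,o,s['grip_width'],s['wrist_force'])
c=lambda im,x,y,w,h,W:cv2.resize(im[y:y+h,x:x+w,::-1],(W,450),interpolation=cv2.INTER_CUBIC)
cv2.imwrite('pics/w6.png',np.hstack([c(im,150,150,240,240,450),c(a,175,205,70,90,350)]))
q=[.5454,-.126,.172]
P=pose2(q,[[.05,.05,.125],[.05,0,.125],[.05,-.05,.125]]);print('card wrist',(wproj(P,p,o)-[150,150])*1.875,'scene',(proj('scene',P)-[175,205])*5+[450,0])
c_,s_=np.cos(q[2]),np.sin(q[2]);z=p[2]-.084
J=np.array([[p[0]+e*.015*c_,p[1]+e*.015*s_,z] for e in(-1,1)]);print('jaws',(wproj(J,p,o)-[150,150])*1.875,(proj('scene',J)-[175,205])*5+[450,0])
E
```

```text
[ 0.5948405  -0.11673521  0.24462022] [-3.14028691e+00  4.50502242e-04  1.74330306e+00] 0.02586723727018385 [ 1.00951039  0.47917519 -1.02547033]
card wrist [[241.69272624  -7.27067572]
 [241.69756597 111.61996481]
 [241.67517623 217.6789737 ]] scene [[718.81380171 181.89370875]
 [631.37767305 275.96311173]
 [539.56262946 374.74363264]]
jaws [[201.55528467 139.07280489]
 [283.64436822 139.05078679]] [[589.70860883 203.6055679 ]
 [653.47624184 246.51276405]]
```

View pics/w6.png

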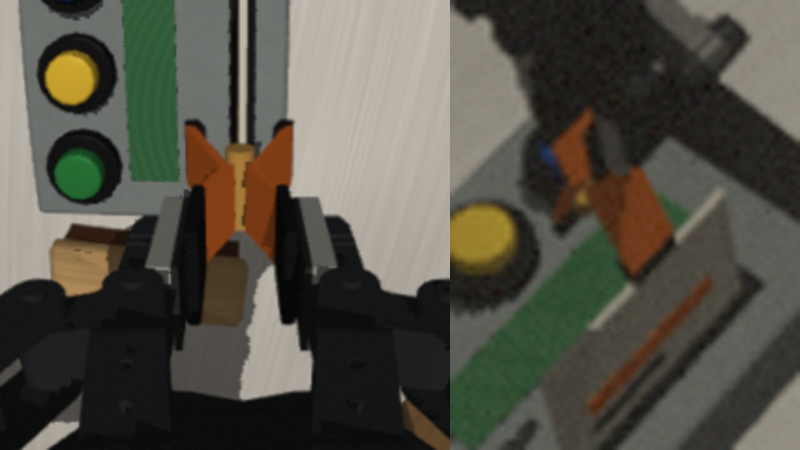

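The card's edge (col 241) runs midway between the open jaws (cols 195 and 285). Lowering straight down.

Request:
drive_tool:
  rows: [0, 0, 0.06, 0, 0, 0, -0.4, 0, 0, 0.12, 0, 0, 0, -0.4, 0, 0, 0.18, 0, 0, 0, -0.4, 0, 0, 0.22, 0, 0, 0, -0.4, 0, 0, 0.25, 0, 0, 0, -0.4]

```text
t: 15.48
position: [0.5944, -0.1171, 0.2133]
orientation: [-3.139, 0.0, 1.745]
wrist_force: [-0.0, 0.8, 0.1]
grip_width: 0.0258
grip_force: 6.6
```

Request:
drive_tool:
  rows: [0, 0, 0.05, 0, 0, 0, -0.4, 0, 0, 0.1, 0, 0, 0, -0.4, 0, 0, 0.15, 0, 0, 0, -0.4, 0, 0, 0.18, 0, 0, 0, -0.4, 0, 0, 0.18, 0, 0, 0, -0.4]

```text
t: 15.9
position: [0.5943, -0.1172, 0.1919]
orientation: [-3.139, 0.0, 1.745]
wrist_force: [-0.8, 0.1, -1.0]
grip_width: 0.0256
grip_force: 6.6
```

Request:
drive_tool:
  rows: [0, 0, 0, 0, 0, 0, -0.4, 0, 0, 0, 0, 0, 0, -0.4, 0, 0, 0, 0, 0, 0, -0.4, 0, 0, 0, 0, 0, 0, -0.4, 0, 0, 0, 0, 0, 0, -0.4]

```text
t: 16.32
position: [0.5951, -0.1173, 0.1934]
orientation: [-3.141, 0.001, 1.745]
wrist_force: [-0.6, 0.0, -0.4]
grip_width: 0.026
grip_force: 6.6
```

```bash
python3 - <<'E'
from h import *
s=manip.sense();im=vision.grab_frame('wrist');a=vision.grab_frame('scene')
p,o=s['position'],s['orientation'];print(p,o,s['grip_width'],s['wrist_force'],s['joint_vel'].round(3))
c=lambda im,x,y,w,h,W:cv2.resize(im[y:y+h,x:x+w,::-1],(W,450),interpolation=cv2.INTER_CUBIC)
cv2.imwrite('pics/w7.png',np.hstack([c(im,150,150,240,240,450),c(a,175,205,70,90,350)]))
q=[.5454,-.126,.172]
P=pose2(q,[[.05,.05,.125],[.05,0,.125],[.05,-.05,.125]]);print('card wrist',(wproj(P,p,o)-[150,150])*1.875,'scene',(proj('scene',P)-[175,205])*5+[450,0])
E
```

```text
[ 0.59513854 -0.11726443  0.19336133] [-3.14096965e+00  1.24418373e-03  1.74517147e+00] 0.025973911942687524 [-0.59544739  0.0137888  -0.40115353] [ 0.     0.001  0.     0.001 -0.     0.001 -0.   ]
card wrist [[241.37305207   8.22551681]
 [241.11596337 154.89998939]
 [240.87701049 278.4916858 ]] scene [[718.81380171 181.89370875]
 [631.37767305 275.96311173]
 [539.56262946 374.74363264]]
```

View pics/w7.png

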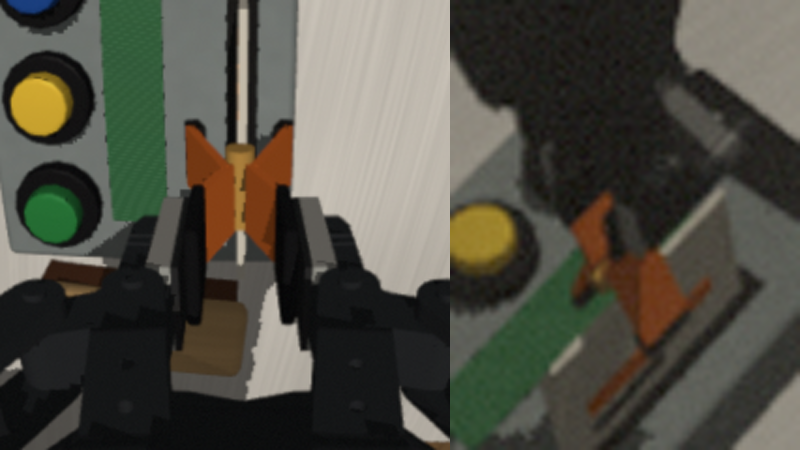

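The jaws straddle the middle of the card's top edge. The card lies between them at col 241, the tips are about 16 mm below the edge, and the wrist reads no contact force. Handing in.

```bash
python3 -c "
from rig import order
print(order.hand_in())"
```

```text
the job is handed in; nothing more can be done
None
```

I pressed blue, yellow and green fully down in that order, then handed the job in with the clip held open (about 29 mm by the grip width) around the middle of the card's top edge, jaw tips about 16 mm below it and no contact force at the wrist.

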